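# Prop the splash guard and reset the blank output selector

### The job

Set the electrophoresis supply for the next run: swing up its clear splash guard until the stay drops behind its catch, then let the guard down gently, never dropping it, so that it stands propped on the stay and let go. The selector underneath has no markings, so turn it (seen from above) fully anticlockwise to its end stop and then exactly three clicks clockwise. Leave the guard propped, and do not disturb the timer, the tip box or the pen.

Things in the scene. Friction and masses are not known exactly. Their poses are not given: they have to be found in the camera images.
- supply: White bench power supply fixed to the bench, 200 (x) x 210 (y) x 102 mm. Origin: centre of its footprint; -x is its front (faces the robot), z up. Control bay, open to the front: grey deck at z = 60 mm (x -100 to +66), side cheeks outside y = +-97 mm up to z = 96 mm, rear hump behind x = +70 mm.
- guard (a joint): Clear flip guard: 0 = shut (level over the bay), grows as it swings up, hard end 1.53. 0.34 kg; a light spring and its weight swing it shut from any angle. Its stay's foot rolls along the rail as it rises; at 1.40 the foot drops behind the rail's tooth (go to 1.45); let down after that, the guard rests on the stay at about 1.30; let down sooner, it falls shut.
- guard_hinge (a point): Middle of the guard's hinge line (parallel to the supply's y), at (62, 0, 100) mm in the supply's frame; does not move. The guard is a plate 5 mm thick, 162 mm from hinge to front edge, 210 mm wide.
- guard_bar (a point): Middle of the guard's pull bar: steel, 10 mm thick, 100 mm long along the supply's y, 200 mm from the hinge line, level with it when shut (100 mm above the bench), on an 8 mm arm at each end. 33 mm of space between bar and guard edge and before the supply's front; below it nothing down to the bench. It turns freely in a pinch from above.
- stay_foot (a point): Centre of the foot (black roller, 9 mm) of the 85 mm steel stay that hangs loose from the guard's left side and runs on an aluminium rail inside the left cheek (supply y = 78 to 96 mm, top z = 70 mm): keep fingers right of y = 75 mm. The rail's tooth is 5.5 mm high, its catching face at x = -4 mm in the supply's frame. Foot: x = -64 mm, guard shut; x = 0 when caught.
- selector (a joint): Black lever selector, unmarked. 0 = anticlockwise end stop (seen from above), grows clockwise; six detents 0.436 rad (25 degrees) apart: 0, 0.436, 0.873, 1.309, 1.745, 2.182 (clockwise end stop). About 0.1 N m carries it over a click; once past the middle between two detents it snaps into the next.
- selector_axis (a point): Point on the selector's upright turning axis at deck height (60 mm above the bench), at (-43, 0, 60) mm in the supply's frame; does not move.
- lever_end (a point): Point in the lever 42 mm from the axis, 16 mm above the deck. The lever is a flat bar 12 mm thick, from 5 to 27 mm above the deck, reaching 50 mm out from the axis; round hub 33 mm across. At the anticlockwise stop it points 62.5 degrees to the right (-y) of the supply's front (-x), at the clockwise stop 62.5 degrees to the left.
- bench_timer: Cream bench timer with a dial, 56 x 66 x 70 mm, loose, left of the supply; origin under its centre. Leave alone.
- tips_blue: Blue tip box with clear lid, 90 x 124 x 74 mm, loose, right of the supply; origin under its centre. Leave alone.
- pen: White marker pen with black cap, 128 mm long, 14 mm thick, lying loose on the bench, right of and before the supply; origin under its centre. Leave alone.

How it is judged:
By the outcome, as a careful person would: the job done as asked, in the order asked, and still so for the second after the job is handed in, with the robot touching nothing.
It also fails if it takes over 67 s, if anything falls off the work surface, if the arm or the gripper's body presses on something with over 40 N, if the wrist force passes 120 N, or if a joint passes its speed limit or range.

### The arm

A 7-joint arm with a two-finger parallel gripper is mounted at the origin on the work surface; the furniture and walls round the work are solid. World frame = base frame: x ahead of the robot, y to its left, z up, the work surface at z = 0. Lengths are in m, angles in rad, forces in N, time in s.
With the tool pointing down it reaches from about 0.35 to 0.9 m from the base axis. Payload 8.1 kg.
Tool frame: the origin (TCP) lies at the centre of the arm's flange, where the gripper is bolted on; the fingertips stand 173 mm ahead of it and the grasp point (between the pads) lies 155 mm ahead of it (ctrl.grip_depth is the distance from the TCP to the grasp point, in m); z points along the fingers, y is the line along which they close (so a half turn about z gives the same grasp; the last joint's range is limited). The gripper opens to 85 mm and grips with 20 to 120 N. Pads are 22 mm wide; open, the fingers measure 114 mm over their backs; the gripper's body (76 mm by 85 mm) begins 54 mm behind the grasp point. The pads swing forward as they close: fully open they stand 13 mm farther back than shut.
Start: joints at [1.021, 0.434, 0.025, 1.573, -0.012, 1.134, -0.075], TCP at [0.27, -0.564, 0.405] pointing down, gripper open.
Joint ranges: [-2.62, 2.62], [-0.44, 2.09], [-1.27, 1.32], [0.08, 2.57], [-1.32, 4.46], [0.12, 2], [-2.74, 2.74]. Speed limits (rad/s): [2.22, 2.22, 3.01, 3.01, 3.14, 3.14, 3.14].

### API

Orientations are given as a unit quaternion [x, y, z, w].
In Python, from workcell import ctrl gives the robot as it stands. The module is installed in compiled form; this text tells all that it offers.
- The arm moves only by the shell command python3 -m jog 'ROWS' [FORCE]. ROWS is rows parted by semicolons, their numbers by spaces, 1 to 12 of them, each of 5 numbers: dx, dy, dz in m, then a turn about the tool's z in rad, then the finger opening in m; each row shifts and turns the commanded pose from where the row before left it, along the tool's axes as they then stand; what a row does not reach is not made up. A row lasts 1/10 s, in which the tool goes at most 0.05 m and 0.15 rad, less where a joint would pass 70% of its speed; a pose out of reach is approached as far as the arm can. The fingers move at their own pace and stop on an object; FORCE is the grip in N (left out, the last holds). Time passes only in rows, so rows that do not move let the fingers close. It prints the time, the measured TCP pose, the force, the opening and the grip force at its end.
- ctrl.sense(): the state, without advancing time (a new reading comes with each control period).
- ctrl.get_image(name): name is "side" or "top"; returns a dict with "image" (420x560x3 uint8, red, green, blue), "camera_matrix" (3x3 intrinsics, pixels), "rvec" (rotation vector, rad) and "tvec" (3), from world to camera coordinates, as OpenCV has them. Camera axes: x right, y down, z forward; pixel columns grow to the right and rows downward; lengths in m; the calibration is good to about 2 mm. A picture is of the moment at which its call begins. There is no depth.
- ctrl.close_job(): hands the job in; it is judged then, once.
Trained networks look in a picture, given as the dict that the camera call returned (one of the last four; its "shot" number tells which), for a name from the list of things; names that differ only in an ending like _2 or _b are one class to them, and where a whole thing is asked for, a point or a joint stands for the part that bears it (a point fixed in the world has none). Each returns a list of dicts, best first, with "score" (0 to 1); they miss things now and then, are a little off and sometimes report something else, mostly with a low value. They report only what shows in the picture. A call takes as long as a camera call.
- ctrl.regions_of(picture, thing): "mask" (420x560 bool, what is visible of it) and "rect" ([left, top, width, height] in pixels, round what is visible of it).
The state is a dict: "time_s": time; "qpos": joint angles; "qvel": joint speeds; "joint_torque": joint torques, N m; "tool_pos": TCP position; "ee_rot": TCP orientation; "force": force on the tool from outside, world axes, zero at the start; "moment": the same for the moment, N m; "finger_gap": finger opening in m; "finger_force": force on a finger pad.
Only numpy, scipy, OpenCV 4.12 (cv2) and the standard library are available. Lean on these libraries where they do the work, as an engineer would, in place of code of your own. Each camera call takes 0.05 s, during which the arm holds its last target. There are 200 camera calls.

## Working session

There is one attempt and no reset: what is moved stays moved. The work goes in short steps, Python scripts to look and compute and a shell command to move; the robot and the scene stay as the last step left them, time stands still between calls to the robot, and variables do not carry over. Pictures are saved under pics/ and viewed, at most 10 in all, crops included, and the job is handed in when it is done.

```bash
mkdir -p pics
cat > h.py <<'E'
import numpy as np, cv2
from workcell import ctrl
from scipy.spatial.transform import Rotation as R
def ray(p,uv):
    K=p["camera_matrix"];Rm=cv2.Rodrigues(np.array(p["rvec"],float))[0];t=np.array(p["tvec"],float).ravel()
    d=Rm.T@np.linalg.inv(K)@np.array([uv[0],uv[1],1.]);return -Rm.T@t,d
def onz(p,uv,z):
    c,d=ray(p,uv);return c+d*(z-c[2])/d[2]
def proj(p,X):
    return cv2.projectPoints(np.array(X,float).reshape(-1,3),np.array(p["rvec"],float),np.array(p["tvec"],float),np.array(p["camera_matrix"],float),None)[0].reshape(-1,2)
def save(p,n,scale=1,crop=None):
    im=p["image"][:,:,::-1]
    if crop: l,t,w,h=crop; im=im[t:t+h,l:l+w]
    cv2.imwrite("pics/"+n,cv2.resize(im,None,fx=scale,fy=scale,interpolation=cv2.INTER_CUBIC))
E
python3 - <<'E'
from h import *
s=ctrl.sense();print(s["tool_pos"],R.from_quat(s["ee_rot"]).as_matrix().round(3).tolist(),s["time_s"],s["finger_gap"],ctrl.grip_depth)
ps={}
for n in("side","top"):
    p=ctrl.get_image(n);ps[n]=p
    print(n,ray(p,(280,210)))
    for o in("supply","guard","guard_bar","stay_foot","selector","lever_end","bench_timer","tips_blue","pen"):
        for r in ctrl.regions_of(p,o)[:2]:
            m=r["mask"];ys,xs=np.nonzero(m);print(o,round(r["score"],2),r["rect"],m.sum(),xs.mean().round(1),ys.mean().round(1),cv2.minAreaRect(np.c_[xs,ys].astype(np.float32)))
a=np.hstack([ps[n]["image"] for n in ps])[:,:,::-1]
save(ps["top"],"top0.png",1.4);save(ps["side"],"side0.png",1.4)
E
```

```text
[ 0.26992308 -0.56345041  0.40393792] [[0.902, 0.432, -0.001], [0.432, -0.902, 0.001], [-0.0, -0.002, -1.0]] 0.0 0.08543534055997273 0.1547
side (array([0.1287396 , 0.39950741, 0.81967852]), array([ 0.44759043, -0.42835743, -0.78501235]))
supply 0.92 [170.2, 158.5, 131.8, 122.3] 9710 237.3 216.1 ((238.4788818359375, 213.15394592285156), (99.28421020507812, 113.92684936523438), 52.8152961730957)
supply 0.49 [180.7, 168.2, 121.7, 93.3] 6278 242.2 212.1 ((246.13076782226562, 214.95384216308594), (85.33773040771484, 102.17724609375), 52.1250114440918)
guard 0.63 [183.0, 166.3, 121.3, 96.4] 6150 242.0 212.0 ((246.20809936523438, 214.21023559570312), (86.31037902832031, 100.7498779296875), 51.63251876831055)
guard_bar 0.7 [180.8, 163.7, 123.2, 93.7] 6336 242.2 212.1 ((246.1672821044922, 214.71746826171875), (85.35950469970703, 102.43141174316406), 52.4314079284668)
bench_timer 0.68 [160.2, 253.7, 40.0, 46.6] 1160 179.5 277.6 ((180.00001525878906, 278.0000305175781), (33.941123962402344, 39.59797668457031), 45.0)
tips_blue 0.77 [302.9, 167.8, 62.2, 65.5] 2567 333.2 200.5 ((333.9500122070312
[... 592 characters left out ...]
, (97.09455108642578, 92.29932403564453), 4.0141754150390625)
guard_bar 0.71 [205.1, 141.9, 94.7, 96.9] 7090 252.2 182.3 ((251.38186645507812, 189.8311004638672), (96.4768295288086, 91.55159759521484), 3.6913864612579346)
bench_timer 0.81 [159.7, 171.8, 30.1, 30.0] 714 173.8 185.2 ((173.96153259277344, 186.30767822265625), (27.65237808227539, 30.790233612060547), 78.69007110595703)
tips_blue 0.71 [308.2, 205.9, 59.2, 43.1] 2114 337.6 228.5 ((337.52655029296875, 228.60179138183594), (56.20855712890625, 39.31272888183594), 3.814074993133545)
pen 0.62 [354.7, 263.8, 43.1, 37.7] 341 376.7 284.3 ((376.92620849609375, 284.31146240234375), (6.785953521728516, 54.79978561401367), 50.194427490234375)
```

View pics/top0.png

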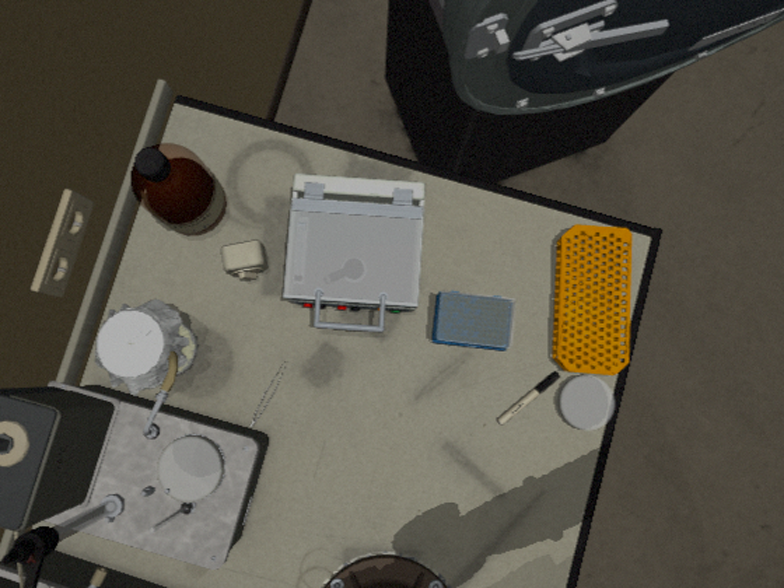

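View pics/side0.png

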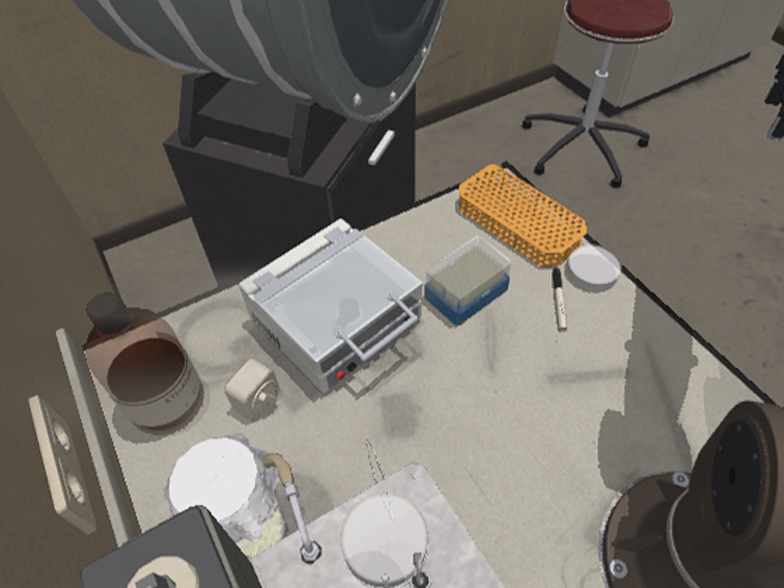

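The top view shows the supply around (355,245) in the enlarged picture, with the bar from (317,325) to (383,330) and the lever pointing left (+y) from its hub at (353,268). The side view agrees with this. Next I'll zoom in to fit the pose.

Run:
```python
from h import *
a=ctrl.get_image("top");b=ctrl.get_image("side")
import pickle;pickle.dump((a,b),open("p0.pkl","wb"))
A=cv2.resize(a["image"][115:250,190:315,::-1],None,fx=3.2,fy=4,interpolation=cv2.INTER_CUBIC)
B=cv2.resize(b["image"][150:285,168:308,::-1],None,fx=2.85,fy=4,interpolation=cv2.INTER_CUBIC)
cv2.imwrite("pics/z.png",np.hstack([A,B]));print(A.shape,B.shape)
```

```text
(540, 400, 3) (540, 399, 3)
```

View pics/z.png

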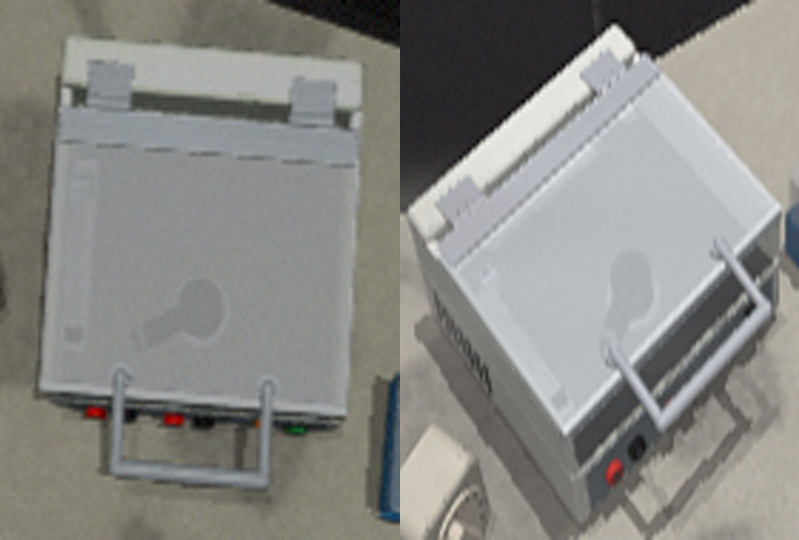

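```bash
cat >> h.py <<'E'
def S(P,X):
    c,s=np.cos(P[2]),np.sin(P[2]);X=np.array(X,float).reshape(-1,3)
    return np.c_[P[0]+c*X[:,0]-s*X[:,1],P[1]+s*X[:,0]+c*X[:,1],X[:,2]]
E
python3 - <<'E'
from h import *
import pickle;from scipy.optimize import least_squares
a,b=pickle.load(open("p0.pkl","rb"))
M=np.array([[-.138,.047,.1],[-.138,-.047,.1],[-.1,.105,.1025],[-.1,-.105,.1025],[.1,.105,.102],[.1,-.105,.102]])
ua=np.array([[114,470],[267,481],[42,388],[345,415],[68,40],[362,63]])/[3.2,4]+[190,115]
ub=np.array([[262,425],[368,305],[163,433],[379,210],[8,213],[215,28]])/[2.85,4]+[168,150]
def f(P,s=(1,1)): return np.concatenate([(proj(a,S(P,M))-ua)*s[0],(proj(b,S(P,M))-ub)*s[1]]).ravel()
for s in((1,1),(1,0),(0,1)):
    r=least_squares(f,[.6,.03,0],args=(s,),loss="soft_l1");print(r.x,np.abs(r.fun).max());
    if s==(1,1):P=r.x;print(f(P).reshape(-1,2).round(1).tolist())
np.save("P.npy",P)
print("bar",S(P,[-.138,0,.1]),"axis",S(P,[-.043,0,.06]),"hinge",S(P,[.062,0,.1]))
# lever, through guard: top crop end (138,340), hub (203,310)
h,e=[onz(a,np.array(u)/[3.2,4]+[190,115],.087) for u in((203,310),(138,340))]
print(h,e,"lever deg left of front",np.degrees(np.arctan2(-(e-h)[1],-(e-h)[0])-P[2]))
print("tips/pen/timer",onz(a,(337.5,228.5),.074),onz(a,(376.9,284.3),.01),onz(a,(173.9,186),.07))
E
```

```text
[ 0.62390473  0.05896051 -0.05308789] 2.759804124934874
[[1.7, 0.1], [-2.8, 0.4], [-1.2, 1.2], [0.8, 1.3], [-1.5, -1.4], [1.2, -0.4], [0.6, -1.7], [-2.2, 1.7], [0.2, 1.0], [1.2, -0.6], [-2.1, -1.1], [-0.2, -2.1]]
[ 0.62452093  0.05852441 -0.05207063] 2.4871796729011635
[ 0.62256674  0.05967292 -0.05374888] 2.281624669808423
bar [[0.48609915 0.0662832  0.1       ]] axis [[0.58096531 0.06124221 0.06      ]] hinge [[0.68581739 0.0556706  0.1       ]]
[0.57919814 0.05897507 0.087     ] [0.56167139 0.10342128 0.087     ] lever deg left of front -65.43717372027291
tips/pen/timer [ 0.50369297 -0.12901823  0.074     ] [ 0.38040324 -0.22983503  0.01      ] [0.59322335 0.23833088 0.07      ]
```

```bash
R="0.0334 -0.0339 0 0 0.03"; python3 -m jog '0.0334 -0.0339 0 0 0.085;0.0334 -0.0339 0 0 0.085;0.0334 -0.0339 0 0 0.085;0.0334 -0.0339 0 0 0.085;0.0334 -0.0339 0 0 0.085;0.0334 -0.0339 0 0 0.03;0.0334 -0.0339 0 0 0.03;0.0334 -0.0339 0 0 0.03;0.0334 -0.0339 0 0 0.03;0.0334 -0.0339 0 0 0.03;0.0334 -0.0339 0 0 0.03;0.0334 -0.0339 0 0 0.03' 40; python3 -m jog '0 0 0 -0.13 0.03;0 0 0 -0.13 0.03;0 0 0 -0.13 0.03;0 0 0 -0.13 0.03;0 0 0 -0.13 0.03;0 0 0 -0.13 0.03;0 0 0 -0.13 0.03;0 0 0 -0.13 0.03'
cat > st.py <<'E'
from h import *
s=ctrl.sense();P=np.load("P.npy");c=R.from_quat(s["ee_rot"]);m=c.as_matrix()
print("t",s["time_s"],"tcp",s["tool_pos"].round(4),"yaw",np.degrees(np.arctan2(m[1,0],m[0,0])).round(2),"tilt",m[:,2].round(3),"q",np.round(s["qpos"],2),"F",np.round(s["force"],1),"gap",round(s["finger_gap"],4),round(float(np.max(s["finger_force"])),1))
d=np.array(s["tool_pos"])+m[:,2]*.1547-[P[0],P[1],0];cc,sn=np.cos(P[2]),np.sin(P[2])
print("grasp in supply frame mm",(np.array([cc*d[0]+sn*d[1],-sn*d[0]+cc*d[1],d[2]])*1000).round(1),"supply yaw deg",np.degrees(P[2]).round(2))
import sys
if len(sys.argv)>3:
    T=S(P,[float(v)/1000 for v in sys.argv[1:4]])[0];e=T-(np.array(s["tool_pos"])+m[:,2]*.1547)
    print("tool-axis delta",(m.T@e).round(4))
E
python3 st.py -138 0 100
```

```text
time_s: 2.3
tool_pos: [0.456, -0.0218, 0.4051]
ee_rot: [0.975, 0.221, 0.0, 0.0]
force: [0.7, -0.3, 0.2]
finger_gap: 0.03
finger_force: 0.0
time_s: 3.1
tool_pos: [0.4558, -0.0237, 0.4048]
ee_rot: [0.734, 0.679, 0.0, 0.0]
force: [-0.1, -0.0, 0.0]
finger_gap: 0.0297
finger_force: 0.0
t 3.1 tcp [ 0.4558 -0.0237  0.4048] yaw 85.48 tilt [ 0. -0. -1.] q [ 0.35  0.2  -0.48  1.93  0.11  1.03 -0.26] F [-0.1 -0.   0. ] gap 0.0297 0.0
grasp in supply frame mm [-163.5  -91.5  250.1] supply yaw deg -3.04
tool-axis delta [0.0921 0.0231 0.1501]
```

```bash
python3 -m jog '0.046 0.0115 0 -0.025 0.03;0.046 0.0115 0 0 0.03;0 0 0.04 0 0.03;0 0 0.04 0 0.03;0 0 0.03 0 0.03;0 0 0 0 0.03' >/dev/null; python3 st.py -138 0 100
python3 - <<'E'
from h import *
a=ctrl.get_image("top");b=ctrl.get_image("side")
A=cv2.resize(a["image"][165:265,200:300,::-1],None,fx=4,fy=4,interpolation=cv2.INTER_CUBIC)
B=cv2.resize(b["image"][170:270,200:300,::-1],None,fx=4,fy=4,interpolation=cv2.INTER_CUBIC)
cv2.imwrite("pics/g.png",np.hstack([A,B]))
E
```

```text
t 3.7 tcp [0.4838 0.066  0.2915] yaw 86.64 tilt [-0.007 -0.001 -1.   ] q [ 0.13  0.4  -0.49  2.    0.25  0.81 -0.56] F [0.2 0.6 0.2] gap 0.03 0.0
grasp in supply frame mm [-141.2   -0.6  136.8] supply yaw deg -3.04
tool-axis delta [0.0007 0.0035 0.0368]
```

View pics/g.png

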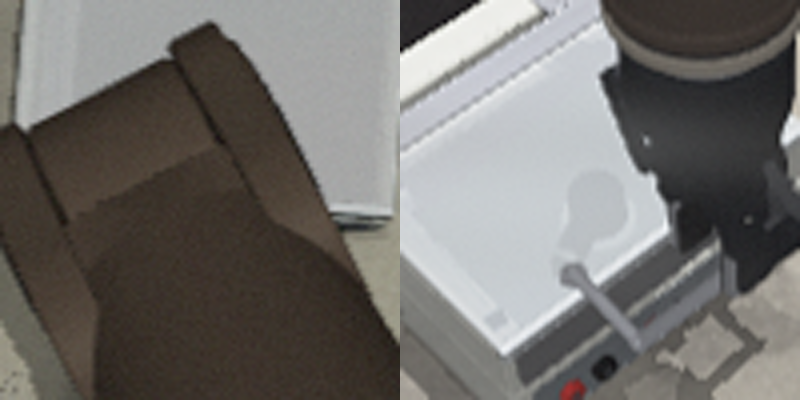

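The side view shows the fingers straddling the bar, with the left arm at (600,300) clear of them. I'll descend and pinch.

```bash
python3 -m jog '0 0.003 0 0 0.03;0 0 0.018 0 0.03;0 0 0.018 0 0.03;0 0 0 0 0.03' ; python3 st.py -138 0 100;python3 -m jog '0 0 0 0 0;0 0 0 0 0;0 0 0 0 0;0 0 0 0 0;0 0 0 0 0' 40; python3 st.py -138 0 100
```

```text
time_s: 4.2
tool_pos: [0.4884, 0.066, 0.2587]
ee_rot: [0.728, 0.686, -0.0, 0.0]
force: [0.1, -0.7, -1.1]
finger_gap: 0.0297
finger_force: 0.0
t 4.2 tcp [0.4884 0.066  0.2587] yaw 86.59 tilt [-0. -0. -1.] q [ 0.11  0.45 -0.46  2.02  0.3   0.73 -0.59] F [ 0.1 -0.7 -1.1] gap 0.0297 0.0
grasp in supply frame mm [-135.7   -0.2  104. ] supply yaw deg -3.04
tool-axis delta [ 0.0002 -0.0023  0.004 ]
time_s: 4.7
tool_pos: [0.4878, 0.0665, 0.2595]
ee_rot: [0.728, 0.686, -0.0, -0.0]
force: [-4.4, 0.6, 0.9]
finger_gap: 0.0079
finger_force: 39.0
t 4.7 tcp [0.4878 0.0665 0.2595] yaw 86.64 tilt [-0. -0. -1.] q [ 0.11  0.45 -0.46  2.03  0.3   0.73 -0.59] F [-4.4  0.6  0.9] gap 0.0079 39.0
grasp in supply frame mm [-136.4    0.3  104.8] supply yaw deg -3.04
tool-axis delta [-0.0003 -0.0016  0.0048]
```

```bash
python3 -m jog '0 0.001 -0.02 0 0;0 0.003 -0.0198 0 0;0 0.005 -0.0194 0 0;0 0.0069 -0.0188 0 0;0 0.0087 -0.018 0 0;0 0.0104 -0.017 0 0;0 0.0121 -0.0159 0 0;0 0.0136 -0.0146 0 0;0 0 0 0 0' 60; python3 st.py -77 0 243
```

```text
time_s: 5.6
tool_pos: [0.5461, 0.0638, 0.4055]
ee_rot: [0.727, 0.686, -0.003, -0.002]
force: [-30.2, -0.9, 26.4]
finger_gap: 0.0071
finger_force: 60.1
t 5.6 tcp [0.5461 0.0638 0.4055] yaw 86.7 tilt [-0.007 -0.001 -1.   ] q [ 0.16  0.36 -0.5   1.72  0.19  1.11 -0.46] F [-30.2  -0.9  26.4] gap 0.0071 60.1
grasp in supply frame mm [-79.    0.5 250.8] supply yaw deg -3.04
tool-axis delta [-0.0005  0.0021  0.0078]
```

```bash
python3 -m jog '0 -0.001 -0.001 0 0;0 -0.001 -0.001 0 0;0 0 0 0 0'; python3 st.py -77 0 243
```

```text
time_s: 5.9
tool_pos: [0.5452, 0.0637, 0.4057]
ee_rot: [0.727, 0.686, -0.001, -0.001]
force: [-12.0, 0.7, 9.1]
finger_gap: 0.0074
finger_force: 59.4
t 5.9 tcp [0.5452 0.0637 0.4057] yaw 86.69 tilt [-0.002  0.    -1.   ] q [ 0.17  0.36 -0.5   1.73  0.19  1.11 -0.46] F [-12.    0.7   9.1] gap 0.0074 59.4
grasp in supply frame mm [-79.2   0.5 251. ] supply yaw deg -3.04
tool-axis delta [-0.0005  0.0022  0.008 ]
```

```bash
python3 -m jog '0 0.0137 -0.0145 0 0;0 0.016 -0.012 0 0;0 0.0171 -0.0103 0 0;0 0 0 0 0'; python3 st.py -32 0 276
```

```text
time_s: 6.3
tool_pos: [0.5947, 0.0607, 0.4446]
ee_rot: [0.728, 0.686, 0.002, 0.001]
force: [-8.1, 0.9, 12.7]
finger_gap: 0.0073
finger_force: 59.6
t 6.3 tcp [0.5947 0.0607 0.4446] yaw 86.62 tilt [ 0.004  0.002 -1.   ] q [ 0.15  0.41 -0.49  1.55  0.2   1.22 -0.43] F [-8.1  0.9 12.7] gap 0.0073 59.6
grasp in supply frame mm [-28.8   0.5 289.9] supply yaw deg -3.04
tool-axis delta [-0.0005 -0.0033  0.0139]
```

```bash
python3 -m jog '0 0.0182 -0.0101 0 0;0 0.0195 -0.0071 0 0;0 0.0202 -0.0052 0 0;0 0 0 0 0'; python3 st.py 22 0 296;  python3 -m jog '0 0.0082 -0.0014 0 0;0 0.0082 -0.0013 0 0;0 0 0 0 0'; python3 st.py 38 0 298
python3 - <<'E'
from h import *
a=ctrl.get_image("top");b=ctrl.get_image("side");P=np.load("P.npy")
for n,p in(("top",a),("side",b)):
    print(n,[(r["rect"],round(r["score"],2)) for r in ctrl.regions_of(p,"stay_foot")[:2]],"foot at 0",proj(p,S(P,[0,.087,.0745])),"at 10",proj(p,S(P,[.01,.087,.0745])))
A=cv2.resize(a["image"][130:230,190:290,::-1],None,fx=4,fy=4,interpolation=cv2.INTER_CUBIC)
B=cv2.resize(b["image"][150:270,170:270,::-1],None,fx=4,fy=4,interpolation=cv2.INTER_CUBIC)
cv2.imwrite("pics/u.png",np.hstack([cv2.copyMakeBorder(A,0,80,0,0,0),B]))
E
```

```text
time_s: 6.7
tool_pos: [0.6528, 0.0575, 0.4654]
ee_rot: [0.728, 0.686, 0.002, -0.0]
force: [-3.8, 2.0, 4.7]
finger_gap: 0.0072
finger_force: 59.7
t 6.7 tcp [0.6528 0.0575 0.4654] yaw 86.65 tilt [ 0.003  0.003 -1.   ] q [ 0.12  0.49 -0.47  1.37  0.22  1.33 -0.41] F [-3.8  2.   4.7] gap 0.0072 59.7
grasp in supply frame mm [ 29.3   0.6 310.7] supply yaw deg -3.04
tool-axis delta [-0.0006 -0.0073  0.0147]
time_s: 7.0
tool_pos: [0.6683, 0.0569, 0.4679]
ee_rot: [0.727, 0.686, 0.002, 0.0]
force: [-2.9, 4.7, 5.9]
finger_gap: 0.0069
finger_force: 59.4
t 7.0 tcp [0.6683 0.0569 0.4679] yaw 86.68 tilt [ 0.003  0.002 -1.   ] q [ 0.12  0.52 -0.46  1.32  0.23  1.35 -0.4 ] F [-2.9  4.7  5.9] gap 0.0069 59.4
grasp in supply frame mm [ 44.9   0.7 313.2] supply yaw deg -3.04
tool-axis delta [-0.0007 -0.0069  0.0152]
top [([210.2, 135.5, 7.8, 32.7], 0.65)] foot at 0 [[215.37169896 170.89713552]] at 10 [[215.74033651 166.52998644]]
side [([181.7, 193.7, 23.8, 38.5], 0.52)] foot at 0 [[204.77445584 232.06394344]] at 10 [[202.002772   229.30340938]]
```

View pics/u.png

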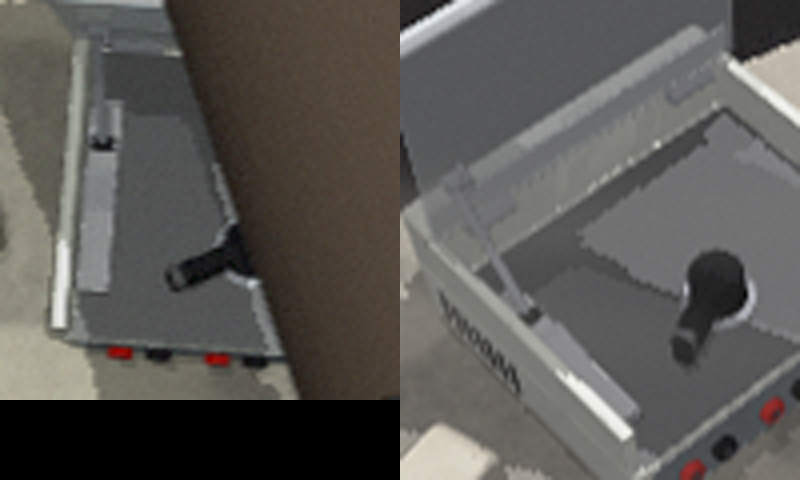

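The stay foot is at (100,143) in the top crop, about 12 mm beyond the caught position. So it is past the tooth and the guard is at about 1.47. I'll lower it slowly.

```bash
python3 -m jog '0 -0.004 0.0005 0 0;0 -0.004 0.0005 0 0;0 -0.004 0.0006 0 0;0 -0.004 0.0007 0 0;0 -0.004 0.0007 0 0;0 -0.004 0.0008 0 0;0 -0.003 0.0007 0 0;0 0 0 0 0'; python3 st.py 8.5 0 293;  python3 -m jog '0 -0.002 0.0005 0 0;0 -0.002 0.0005 0 0;0 0 0 0 0'; python3 st.py 8.5 0 293
```

```text
time_s: 8.0
tool_pos: [0.6407, 0.0583, 0.4633]
ee_rot: [0.727, 0.686, 0.002, 0.0]
force: [-1.2, 4.8, 6.9]
finger_gap: 0.0071
finger_force: 59.4
t 8.0 tcp [0.6407 0.0583 0.4633] yaw 86.68 tilt [ 0.003  0.002 -1.   ] q [ 0.13  0.47 -0.47  1.41  0.22  1.31 -0.41] F [-1.2  4.8  6.9] gap 0.0071 59.4
grasp in supply frame mm [ 17.3   0.6 308.6] supply yaw deg -3.04
tool-axis delta [-0.0006 -0.0088  0.0156]
time_s: 8.3
tool_pos: [0.6369, 0.0586, 0.4624]
ee_rot: [0.727, 0.686, 0.002, 0.001]
force: [-1.5, 5.4, 6.1]
finger_gap: 0.0073
finger_force: 59.4
t 8.3 tcp [0.6369 0.0586 0.4624] yaw 86.68 tilt [ 0.003  0.002 -1.   ] q [ 0.13  0.47 -0.47  1.42  0.21  1.3  -0.41] F [-1.5  5.4  6.1] gap 0.0073 59.4
grasp in supply frame mm [ 13.5   0.6 307.7] supply yaw deg -3.04
tool-axis delta [-0.0007 -0.0051  0.0147]
```

```bash
for i in 1 2 3; do python3 - </dev/null; done; python3 -m jog '0 -0.0015 0.0004 0 0;0 -0.0015 0.0004 0 0;0 0 0 0 0'|grep force: ; python3 st.py 8.5 0 293;  python3 -m jog '0 -0.001 0.0003 0 0;0 -0.001 0.0003 0 0;0 0 0 0 0'>/dev/null; python3 st.py 8.5 0 293
```

```text
force: [-0.7, 4.9, 6.4]
finger_force: 59.4
t 8.6 tcp [0.634  0.0587 0.4616] yaw 86.67 tilt [ 0.004  0.002 -1.   ] q [ 0.13  0.46 -0.48  1.43  0.21  1.3  -0.41] F [-0.7  4.9  6.4] gap 0.0072 59.4
grasp in supply frame mm [ 10.7   0.6 306.9] supply yaw deg -3.04
tool-axis delta [-0.0006 -0.0022  0.0139]
t 8.9 tcp [0.6322 0.0588 0.4611] yaw 86.67 tilt [ 0.004  0.002 -1.   ] q [ 0.14  0.46 -0.48  1.43  0.21  1.29 -0.41] F [-1.5  4.8  6.4] gap 0.0071 59.4
grasp in supply frame mm [  8.9   0.6 306.4] supply yaw deg -3.04
tool-axis delta [-0.0006 -0.0005  0.0134]
```

```bash
python3 -m jog '0 -0.001 0.0003 0 0;0 -0.001 0.0003 0 0;0 0 0 0 0'>/dev/null; python3 st.py; python3 -m jog '0 -0.001 0.0003 0 0;0 -0.001 0.0003 0 0;0 0 0 0 0'>/dev/null; python3 st.py
python3 - <<'E'
from h import *
a=ctrl.get_image("top");P=np.load("P.npy")
for x in(0,.01):print(proj(a,S(P,[x,.087,.0745])))
g=a["image"].mean(2)
print(g[158:176,212:219].astype(int))
E
```

```text
t 9.2 tcp [0.6305 0.0588 0.4607] yaw 86.66 tilt [ 0.005  0.002 -1.   ] q [ 0.14  0.46 -0.48  1.44  0.21  1.29 -0.42] F [1.7 4.7 5.8] gap 0.0074 59.4
grasp in supply frame mm [  7.3   0.5 306. ] supply yaw deg -3.04
t 9.5 tcp [0.6288 0.0589 0.4603] yaw 86.65 tilt [ 0.006  0.002 -1.   ] q [ 0.14  0.45 -0.48  1.45  0.21  1.29 -0.42] F [3.3 4.6 6.9] gap 0.0069 59.4
grasp in supply frame mm [  5.8   0.5 305.6] supply yaw deg -3.04
[[215.37169896 170.89713552]]
[[215.74033651 166.52998644]]
[[ 89  91  90  87 100 109 110]
 [ 98  96  89  83 103 112 113]
 [ 95  90  86  84 107 114 113]
 [ 98  93  89  82 103 113 110]
 [117 105  90  84 102 112 111]
 [104 101  87  88 103 111 112]
 [106 101  90  83  91 104 107]
 [102  99  91  86  94 105 112]
 [104  99  88  85  93 105 111]
 [103  96  88  83  94 106 112]
 [ 82  77  81  88  83  81 100]
 [ 62  27  77  94  59  17  91]
 [ 70  29  35  48  38  32  88]
 [ 81  50  33  29  37  22  91]
 [130 112 104 104 105  89 120]
 [130 132 132 131 128 133 122]
 [127 129 128 130 130 130 121]
 [128 124 130 128 127 126 129]]
```

```bash
python3 -m jog '0 -0.001 0.0003 0 0;0 -0.001 0.0003 0 0;0 0 0 0 0'>/dev/null; python3 st.py; python3 -m jog '0 -0.001 0.0003 0 0;0 -0.001 0.0003 0 0;0 0 0 0 0'>/dev/null; python3 st.py
```

```text
t 9.85 tcp [0.6272 0.0589 0.4599] yaw 86.64 tilt [ 0.008  0.002 -1.   ] q [ 0.14  0.45 -0.48  1.45  0.21  1.28 -0.42] F [4.9 4.2 6.4] gap 0.0068 59.3
grasp in supply frame mm [  4.4   0.5 305.2] supply yaw deg -3.04
t 10.15 tcp [0.6252 0.059  0.4598] yaw 86.63 tilt [ 0.008  0.002 -1.   ] q [ 0.14  0.45 -0.48  1.46  0.21  1.28 -0.42] F [5.6 3.6 9.5] gap 0.0074 59.1
grasp in supply frame mm [  2.6   0.5 305.1] supply yaw deg -3.04
```

```bash
cat > f.py <<'E'
from h import *
a=ctrl.get_image("top");g=a["image"].mean(2)[164:176,213:218]
w=np.clip(80-g,0,None);print("foot row",(w.sum(1)*np.arange(164,176)).sum()/w.sum(), (w.sum(0)*np.arange(213,218)).sum()/w.sum())
E
python3 f.py; python3 -m jog '0 -0.001 0.0003 0 0;0 -0.001 0.0003 0 0;0 0 0 0 0'>/dev/null; python3 st.py;python3 f.py; python3 -m jog '0 -0.001 0.0003 0 0;0 -0.001 0.0003 0 0;0 0 0 0 0'>/dev/null; python3 st.py;python3 f.py
```

```text
foot row 170.12816188870156 215.11186059584034
t 10.5 tcp [0.6233 0.0591 0.4592] yaw 86.63 tilt [ 0.009  0.002 -1.   ] q [ 0.14  0.44 -0.48  1.46  0.21  1.28 -0.42] F [5.5 4.9 9.5] gap 0.0073 59.1
grasp in supply frame mm [  0.7   0.5 304.5] supply yaw deg -3.04
foot row 170.14806110458287 215.0957696827262
t 10.85 tcp [0.6217 0.0592 0.4588] yaw 86.62 tilt [ 0.01   0.002 -1.   ] q [ 0.14  0.44 -0.48  1.47  0.21  1.27 -0.42] F [7.  3.9 8.5] gap 0.0069 59.0
grasp in supply frame mm [ -0.8   0.5 304.1] supply yaw deg -3.04
foot row 170.1941244239631 215.16244239631337
```

The foot has stayed at row 170.15 over the last three readings while Fx rose, so it is caught and carrying the guard. I'll relax the pull, then let go.

```bash
python3 -m jog '0 0.003 -0.0004 0 0;0 0.003 -0.0004 0 0;0 0 0 0 0'>/dev/null; python3 st.py;python3 f.py; python3 -m jog '0 0 0 0 0.012;0 0 0 0 0.016;0 0 0 0 0.02;0 0 0 0 0.03;0 0 0 0 0.03;0 0 0 0 0.03'>/dev/null; python3 st.py;python3 f.py
```

```text
t 11.2 tcp [0.6269 0.059  0.4602] yaw 86.63 tilt [ 0.007  0.002 -1.   ] q [ 0.14  0.45 -0.48  1.45  0.21  1.28 -0.42] F [-0.6  2.8 16.6] gap 0.0076 60.0
grasp in supply frame mm [  4.1   0.6 305.5] supply yaw deg -3.04
foot row 170.1049450549451 215.14065934065934
t 11.85 tcp [0.6257 0.058  0.456 ] yaw 86.61 tilt [-0.001 -0.    -1.   ] q [ 0.14  0.45 -0.48  1.46  0.21  1.28 -0.42] F [-0.   0.3  0.5] gap 0.0302 0.0
grasp in supply frame mm [  1.7  -0.9 301.3] supply yaw deg -3.04
foot row 170.08731924360401 215.07119021134594
```

```bash
python3 -m jog '0 0.003 -0.01 0 0.03;0 0 -0.02 0 0.03;0 0 -0.03 0 0.03;0 0 -0.03 0 0.03;0 -0.03 0 0 0.03;0 -0.04 0 0 0.03;0 -0.05 0 0 0.03;0 0 0 -0.12 0.03;0 0 0 -0.12 0.03;0 0 0 -0.12 0.03;0 0 0 -0.12 0.03;0 0 0 0 0.03'>/dev/null; python3 f.py; python3 st.py -85 45 200
```

```text
foot row 173.15202702702703 215.2297297297297
t 13.15 tcp [0.5091 0.0651 0.5471] yaw 113.97 tilt [ 0.001  0.    -1.   ] q [ 0.24  0.22 -0.59  1.57  0.12  1.39  0.07] F [ 0.7 -1.4  0.4] gap 0.03 0.0
grasp in supply frame mm [-1.148e+02  1.000e-01  3.924e+02] supply yaw deg -3.04
tool-axis delta [0.0265 0.0469 0.1924]
```

Run:
```python
from h import *
a=ctrl.get_image("top");b=ctrl.get_image("side")
A=cv2.resize(a["image"][125:245,190:290,::-1],None,fx=4,fy=4,interpolation=cv2.INTER_CUBIC)
B=cv2.resize(b["image"][120:270,170:295,::-1],None,fx=3.2,fy=3.2,interpolation=cv2.INTER_CUBIC)
cv2.imwrite("pics/v.png",np.hstack([A,B]))
```

```text
(no output)
```

View pics/v.png

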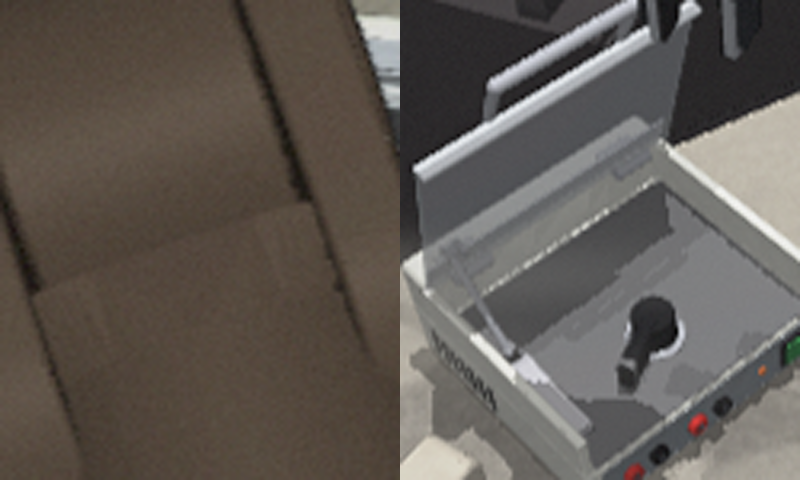

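Side view: the guard stands propped, with the foot at about pixel (205,230), which is where the caught position projects. The arm blocks the top view here. I'll move to the lever.

```bash
python3 -m jog '0.013 0.0235 0 0 0.03;0.013 0.0235 0 0 0.03;0 0 0.04 0 0.03;0 0 0.04 0 0.03;0 0 0.04 0 0.03;0 0 0.04 0 0.03;0 0 0.03 0 0.03;0 0 0 0 0.03' >/dev/null; python3 st.py -64 38 125
python3 - <<'E'
from h import *
b=ctrl.get_image("side")
save(b,"w.png",3,(160,80,200,190))
E
```

```text
t 14.05 tcp [0.5402 0.1072 0.3527] yaw 114.0 tilt [-0.007 -0.002 -1.   ] q [ 0.13  0.43 -0.57  1.78  0.27  1.01 -0.13] F [ 0.2 -0.1  1.1] gap 0.0298 0.0
grasp in supply frame mm [-87.3  43.4 198. ] supply yaw deg -3.04
tool-axis delta [-0.0155  0.0188  0.0729]
```

View pics/w.png

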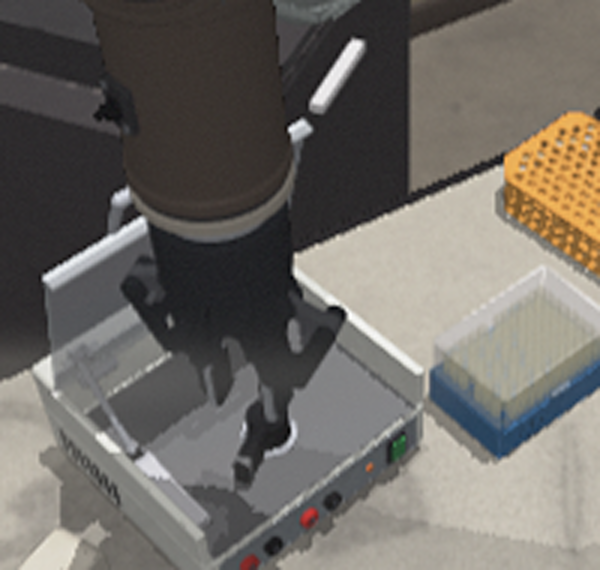

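The wrist, about 100 mm across, clears the bar and plate. The fingers are over the lever, which points left-front. I'll descend astride it.

```bash
python3 -m jog '-0.008 0.0094 0 0 0.034;-0.008 0.0094 0 0 0.034;0 0 0.03 0 0.034;0 0 0.03 0 0.034;0 0 0.013 0 0.034;0 0 0 0 0.034' >/dev/null; python3 st.py -63.5 39 86;python3 -m jog '0 0 0.015 0 0.034;0 0 0.015 0 0.034;0 0 0.009 0 0.034;0 0 0 0 0.034' >/dev/null; python3 st.py -63.5 39 86
```

```text
t 14.7 tcp [0.5655 0.1006 0.2827] yaw 114.08 tilt [-0.002 -0.001 -1.   ] q [ 0.1   0.54 -0.53  1.8   0.34  0.89 -0.16] F [1.5 0.6 0.1] gap 0.0337 0.0
grasp in supply frame mm [-60.8  38.4 128. ] supply yaw deg -3.04
tool-axis delta [ 0.0018 -0.002   0.042 ]
t 15.1 tcp [0.5645 0.1008 0.243 ] yaw 114.12 tilt [-0.002 -0.001 -1.   ] q [ 0.08  0.59 -0.5   1.84  0.38  0.81 -0.19] F [-0.5 -0.6 -1.2] gap 0.0341 0.0
grasp in supply frame mm [-61.8  38.5  88.3] supply yaw deg -3.04
tool-axis delta [ 0.0012 -0.0013  0.0023]
```

```bash
python3 -m jog '0 0 0.001 0 0.018;0 0 0 0 0.017;0 0 0 0 0.017;0 0 0 0 0.017' 30 >/dev/null; python3 st.py; python3 -m jog '-0.0003 -0.0051 0 -0.12 0.017;-0.0003 -0.0051 0 -0.12 0.017;-0.0003 -0.0051 0 -0.12 0.017;-0.0003 -0.0051 0 -0.12 0.017;0 0 0 0 0.017;0 0 0 0 0.017' >/dev/null; python3 st.py -84.5 11.5 87
```

```text
t 15.5 tcp [0.5651 0.1011 0.2438] yaw 114.11 tilt [ 0.001  0.    -1.   ] q [ 0.08  0.59 -0.5   1.84  0.38  0.81 -0.19] F [-0.5  0.3  0.1] gap 0.0167 0.0
grasp in supply frame mm [-60.8  39.   89.1] supply yaw deg -3.04
t 16.1 tcp [0.5492 0.0886 0.2436] yaw 141.39 tilt [ 0.  0. -1.] q [ 0.19  0.6  -0.63  1.87  0.47  0.82  0.21] F [-1.1 -0.3 -0.2] gap 0.0168 0.0
grasp in supply frame mm [-76.1  25.7  88.9] supply yaw deg -3.04
tool-axis delta [-0.0015 -0.0164  0.0019]
```

```bash
python3 -m jog '-0.0003 -0.0051 0 -0.12 0.017;-0.0003 -0.0051 0 -0.12 0.017;-0.0003 -0.0051 0 -0.12 0.017;-0.0003 -0.0051 0 -0.12 0.017;-0.0003 -0.0051 0 -0.12 0.017;-0.0003 -0.0051 0 -0.12 0.017;-0.0003 -0.0051 0 -0.12 0.017;0 0 0 0 0.017;0 0 0 0 0.017' >/dev/null; python3 st.py -84.5 -11.5 87
```

```text
t 17.0 tcp [0.5405 0.0553 0.2434] yaw -170.56 tilt [ 0.  0. -1.] q [ 0.39  0.65 -0.84  1.9   0.63  0.88  0.96] F [-0.  -0.1  0.5] gap 0.0167 0.0
grasp in supply frame mm [-83.1  -8.1  88.7] supply yaw deg -3.04
tool-axis delta [ 0.0021 -0.0031  0.0017]
```

```bash
python3 -m jog '0.0005 -0.0051 0 -0.12 0.017;0.0002 -0.0051 0 -0.12 0.017;-0.0003 -0.0051 0 -0.12 0.017;-0.0003 -0.0051 0 -0.12 0.017;-0.0003 -0.0051 0 -0.12 0.017;-0.0003 -0.0051 0 -0.12 0.017;0 0 0 0 0.017;0 0 0 0 0.017' >/dev/null; python3 st.py -62.4 -37.3 87;  python3 -m jog '-0.0003 -0.0043 0 -0.1 0.017;0 0 0 0 0.017;0 0 0 0 0.017' >/dev/null; python3 st.py -62.4 -37.3 87
```

```text
t 17.8 tcp [0.5542 0.0293 0.2434] yaw -129.31 tilt [-0.  0. -1.] q [ 0.52  0.74 -1.01  1.86  0.76  0.98  1.63] F [-0.9 -0.7 -0.2] gap 0.0171 0.0
grasp in supply frame mm [-68.  -33.2  88.7] supply yaw deg -3.04
tool-axis delta [-0.     -0.007   0.0017]
t 18.1 tcp [0.5579 0.0266 0.2436] yaw -123.55 tilt [ 0.001 -0.    -1.   ] q [ 0.53  0.76 -1.03  1.85  0.78  1.    1.72] F [ 1.3 -0.7  0.1] gap 0.0167 1.0
grasp in supply frame mm [-64.  -35.9  88.9] supply yaw deg -3.04
tool-axis delta [ 0.0004 -0.0021  0.0019]
```

```bash
for k in 1 ; do python3 -m jog '0 -0.002 0 -0.05 0.017;0 0 0 0 0.017' >/dev/null; python3 st.py; done; python3 -m jog '0 -0.002 0 0 0.017;0 0 0 0 0.017' >/dev/null; python3 st.py;python3 -m jog '0 -0.002 0 0 0.017;0 0 0 0 0.017' >/dev/null; python3 st.py
```

```text
t 18.3 tcp [0.5593 0.0254 0.2434] yaw -120.55 tilt [-0. -0. -1.] q [ 0.54  0.77 -1.04  1.85  0.78  1.01  1.77] F [ 0.6  0.4 -0.8] gap 0.017 0.0
grasp in supply frame mm [-62.8 -36.9  88.7] supply yaw deg -3.04
t 18.5 tcp [0.5612 0.0243 0.2434] yaw -120.53 tilt [-0. -0. -1.] q [ 0.54  0.77 -1.04  1.84  0.79  1.01  1.78] F [-0.5 -0.3  0.1] gap 0.0168 0.0
grasp in supply frame mm [-60.8 -37.9  88.7] supply yaw deg -3.04
t 18.7 tcp [0.563  0.0233 0.2434] yaw -120.45 tilt [-0.  0. -1.] q [ 0.54  0.77 -1.04  1.84  0.79  1.01  1.78] F [-0.1 -0.2 -0.8] gap 0.0171 0.2
grasp in supply frame mm [-59.  -38.9  88.7] supply yaw deg -3.04
```

```bash
python3 -m jog '0 -0.0015 0 0 0.017;0 0 0 0 0.017' >/dev/null; python3 st.py|head -1; python3 -m jog '0 -0.0015 0 0 0.017;0 0 0 0 0.017' >/dev/null; python3 st.py;python3 - <<'E'
from h import *
b=ctrl.get_image("side")
save(b,"x.png",4,(160,130,150,140))
E
```

```text
t 18.9 tcp [0.5637 0.0228 0.2434] yaw -120.39 tilt [-0.001  0.    -1.   ] q [ 0.54  0.77 -1.04  1.84  0.79  1.01  1.78] F [-4.1  1.5  2.9] gap 0.0172 2.2
t 19.1 tcp [0.5642 0.0226 0.2433] yaw -120.33 tilt [-0.003  0.001 -1.   ] q [ 0.54  0.77 -1.04  1.83  0.78  1.02  1.79] F [-8.5  3.4  5.5] gap 0.0173 4.4
grasp in supply frame mm [-58.1 -39.4  88.6] supply yaw deg -3.04
```

View pics/x.png

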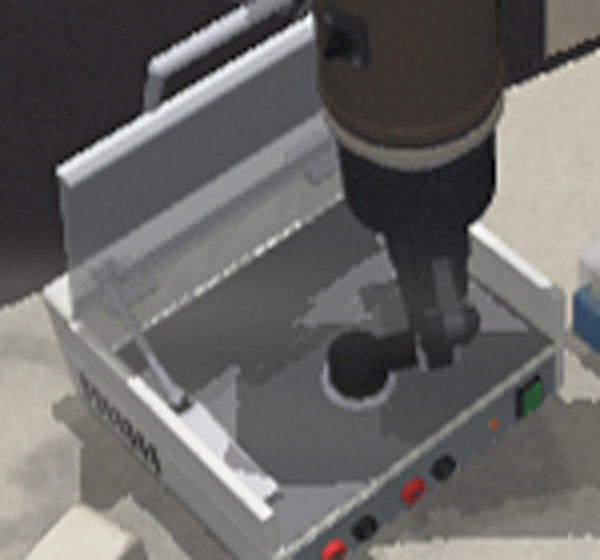

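The lever is against its anticlockwise stop: the force climbs to 9 N while the tool stays put, and the picture shows it pointing right. The guard is still propped. Now 75° clockwise.

```bash
python3 -m jog '0 0.003 0 0 0.017;0 0.0015 0 0 0.017;-0.0003 0.0051 0 0.119 0.017;-0.0003 0.0051 0 0.119 0.017;-0.0003 0.0051 0 0.119 0.017;-0.0003 0.0051 0 0.119 0.017;-0.0003 0.0051 0 0.119 0.017;-0.0003 0.0051 0 0.119 0.017;0 0 0 0 0.017;0 0 0 0 0.017' >/dev/null; python3 st.py -84.8 -14 87
```

```text
t 20.15 tcp [0.5429 0.0471 0.2436] yaw -161.11 tilt [ 0.001 -0.001 -1.   ] q [ 0.43  0.67 -0.88  1.89  0.66  0.9   1.11] F [ 0.1 -0.8 -0.2] gap 0.0173 0.0
grasp in supply frame mm [-80.1 -16.2  88.9] supply yaw deg -3.04
tool-axis delta [0.0036 0.0038 0.0018]
```

```bash
python3 -m jog '0 0.0052 0 0.12 0.017;-0.0002 0.0052 0 0.12 0.017;-0.0003 0.0052 0 0.12 0.017;-0.0003 0.0052 0 0.12 0.017;-0.0003 0.0052 0 0.12 0.017;0 0 0 0 0.017;0 0 0 0 0.017' >/dev/null; python3 st.py -84 9.1 87
```

```text
t 20.85 tcp [0.5418 0.0658 0.2424] yaw 164.14 tilt [-0.003 -0.012 -1.   ] q [ 0.29  0.62 -0.73  1.89  0.55  0.85  0.57] F [ -1.  -23.    5.1] gap 0.0169 11.4
grasp in supply frame mm [-82.7   0.6  87.7] supply yaw deg -3.04
tool-axis delta [0.0032 0.008  0.0006]
```

Run:
```python
from h import *
s=ctrl.sense();print(s["force"],s["moment"])
b=ctrl.get_image("side");a=ctrl.get_image("top")
A=cv2.resize(a["image"][100:260,180:320,::-1],None,fx=2.8,fy=3.5,interpolation=cv2.INTER_CUBIC)
B=cv2.resize(b["image"][130:270,165:305,::-1],None,fx=2.8,fy=4,interpolation=cv2.INTER_CUBIC)
cv2.imwrite("pics/y.png",np.hstack([A,B]))
```

```text
[ -0.96925848 -23.03495878   5.14499327] [-4.9589611   0.22092675  0.17843003]
```

View pics/y.png

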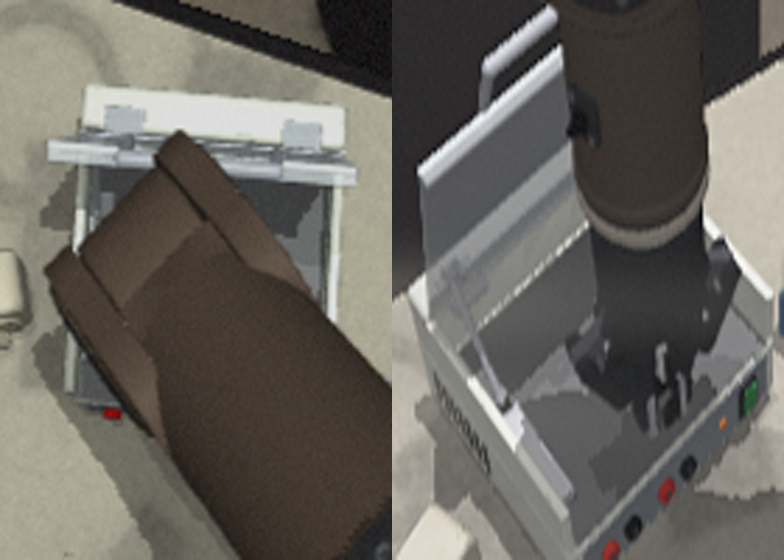

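```bash
python3 -m jog '0 0 0 0 0.017;0 0 0 0 0.017' >/dev/null; python3 st.py; python3 -m jog '0 0 0 -0.1 0.02;0 0 0 -0.1 0.025;0 0 0 0 0.025;0 0 0 0 0.025' >/dev/null; python3 st.py
```

```text
t 21.15 tcp [0.5418 0.0658 0.2424] yaw 164.15 tilt [-0.003 -0.011 -1.   ] q [ 0.29  0.62 -0.73  1.89  0.55  0.85  0.57] F [ -0.7 -23.    6. ] gap 0.0171 11.2
grasp in supply frame mm [-82.7   0.7  87.7] supply yaw deg -3.04
t 21.55 tcp [0.5413 0.0678 0.2423] yaw 175.72 tilt [-0.004 -0.008 -1.   ] q [ 0.32  0.63 -0.78  1.89  0.59  0.87  0.73] F [ -2.5 -16.6   4.9] gap 0.0253 8.1
grasp in supply frame mm [-83.5   3.1  87.6] supply yaw deg -3.04
```

```bash
python3 -m jog '0 -0.003 0 0 0.03;0 -0.002 0 0 0.03;0 0 0 0 0.03' >/dev/null; python3 st.py;python3 -m jog '0 0 -0.02 0 0.03;0 0 -0.03 0 0.03;0 -0.03 -0.04 0 0.03;0 -0.04 -0.03 0 0.03;0 -0.03 0 0 0.03;0 0 0 0 0.03' >/dev/null; python3 st.py
python3 - <<'E'
from h import *
P=np.load("P.npy")
for n in("side","top"):
    b=ctrl.get_image(n)
    for r in ctrl.regions_of(b,"selector")[:1]:
        m=r["mask"];ys,xs=np.nonzero(m);print(n,round(r["score"],2),r["rect"],m.sum())
    for th in(-62.5,-37.5,-12.5,12.5,37.5):
        t=np.radians(th);print(th,proj(b,S(P,[[-.043-.048*np.cos(t),.048*np.sin(t),.087]])).round(1), proj(b,S(P,[-.043,0,.087])).round(1))
    if n=="side": save(b,"q.png",5,(190,170,120,110))
E
```

```text
t 21.85 tcp [0.5416 0.0654 0.2428] yaw 175.81 tilt [-0.001 -0.003 -1.   ] q [ 0.33  0.63 -0.78  1.89  0.59  0.86  0.74] F [ 0.9 -3.5 -1.4] gap 0.03 1.0
grasp in supply frame mm [-82.7   1.7  88.1] supply yaw deg -3.04
t 22.45 tcp [ 0.5341 -0.0373  0.3637] yaw 175.51 tilt [ 0.001 -0.003 -1.   ] q [ 0.61  0.48 -0.89  1.79  0.43  1.07  1.06] F [-0.5  0.5 -0.5] gap 0.0299 0.0
grasp in supply frame mm [ -84.5 -101.3  209. ] supply yaw deg -3.04
side 0.79 [238.4, 213.6, 29.6, 23.4] 327
-62.5 [[270.1 212.8]] [[248.5 217.7]]
-37.5 [[270.4 220.5]] [[248.5 217.7]]
-12.5 [[266.5 227.8]] [[248.5 217.7]]
12.5 [[259.1 233.4]] [[248.5 217.7]]
37.5 [[249.5 236. ]] [[248.5 217.7]]
top 0.58 [243.7, 184.8, 16.7, 27.2] 235
-62.5 [[270.9 203. ]] [[252.4 191.7]]
-37.5 [[264.4 209.7]] [[252.4 191.7]]
-12.5 [[255.6 213. ]] [[252.4 191.7]]
12.5 [[246.1 212.4]] [[252.4 191.7]]
37.5 [[237.9 207.8]] [[252.4 191.7]]
```

View pics/q.png

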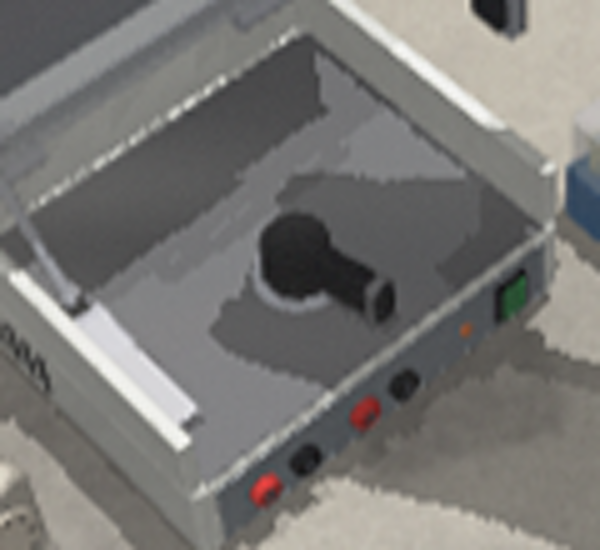

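The lever tip at about (266,229) matches -12.5°, so it stands two clicks from the stop. It isn't moving over the third click as I expected. The guard is still propped. I'll re-straddle with the tool in line with the lever and push in small steps.

```bash
python3 -m jog '0 0 0 -0.12 0.034;0 0 0 -0.124 0.034;0 0 0 0 0.034' >/dev/null; python3 st.py -86 -9.5 87
```

```text
t 22.95 tcp [ 0.5338 -0.0307  0.3631] yaw -169.97 tilt [-0.001  0.001 -1.   ] q [ 0.64  0.5  -0.96  1.79  0.46  1.09  1.27] F [ 0.6  0.2 -0.2] gap 0.0339 0.0
grasp in supply frame mm [-85.3 -94.2 208.4] supply yaw deg -3.04
tool-axis delta [-0.0185  0.0825  0.1214]
```

```bash
python3 -m jog '-0.009 0.041 0 0 0.034;-0.0095 0.0415 0 0 0.034;0 0 0.04 0 0.034;0 0 0.03 0 0.034;0 0 0 0 0.034' >/dev/null; python3 st.py -86 -9.5 87
```

```text
t 23.45 tcp [0.5365 0.0529 0.29  ] yaw -170.28 tilt [-0.006 -0.001 -1.   ] q [ 0.43  0.59 -0.89  1.86  0.55  0.96  1.03] F [-1.1  0.1  0. ] gap 0.0341 0.0
grasp in supply frame mm [-87.9 -10.8 135.3] supply yaw deg -3.04
tool-axis delta [-0.0025  0.0009  0.0483]
```

```bash
python3 -m jog '0 0 0.024 0 0.034;0 0 0.023 0 0.034;0 0 0 0 0.022;0 0 0 0 0.022;0 0 0 0 0.022' >/dev/null; python3 st.py -86 -9.5 87;  cat >> st.py <<'E'
print("M",np.round(s["moment"],2),"ff",s["finger_force"],"jt",np.round(s["joint_torque"],1))
E
python3 -m jog '0 0.002 0 0 0.022;0 0.002 0 0 0.022;0 0 0 0 0.022' >/dev/null; python3 st.py;python3 -m jog '0 0.002 0 0.04 0.022;0 0.002 0 0.04 0.022;0 0 0 0 0.022' >/dev/null; python3 st.py
```

```text
t 23.95 tcp [0.5387 0.053  0.2482] yaw -170.29 tilt [ 0.002  0.    -1.   ] q [ 0.39  0.64 -0.85  1.9   0.62  0.88  0.98] F [-0.2  0.4 -0. ] gap 0.0219 0.0
grasp in supply frame mm [-84.5 -10.4  93.5] supply yaw deg -3.04
tool-axis delta [0.0013 0.0012 0.0065]
t 24.25 tcp [0.5374 0.0569 0.2469] yaw -170.24 tilt [ 0.001  0.    -1.   ] q [ 0.39  0.64 -0.85  1.9   0.62  0.88  0.97] F [ 1.  -0.1 -0.6] gap 0.0221 0.0
grasp in supply frame mm [-86.2  -6.6  92.2] supply yaw deg -3.04
M [-0.02 -0.02  0.07] ff 0.0 jt [  0.1 -62.2 -14.2 -22.    0.    0.   -0.1]
t 24.55 tcp [0.5368 0.0603 0.2465] yaw -174.87 tilt [ 0.    -0.001 -1.   ] q [ 0.37  0.63 -0.82  1.9   0.61  0.87  0.89] F [ 1.3 -0.8 -1.1] gap 0.0223 0.7
grasp in supply frame mm [-87.   -3.4  91.8] supply yaw deg -3.04
M [-0.27 -0.19  0.04] ff 0.6798591520782793 jt [ -1.1 -62.2 -14.6 -21.8  -0.5  -0.2  -0.7]
```

```bash
for_=1; python3 -m jog '0 0.002 0 0.04 0.022;0 0 0 0 0.022' >/dev/null; python3 st.py;python3 -m jog '0 0.002 0 0.04 0.022;0 0 0 0 0.022' >/dev/null; python3 st.py;python3 -m jog '0 0.002 0 0.04 0.022;0 0 0 0 0.022' >/dev/null; python3 st.py
```

```text
t 24.75 tcp [0.5367 0.0623 0.2466] yaw -177.11 tilt [ 0. -0. -1.] q [ 0.36  0.63 -0.81  1.9   0.6   0.87  0.86] F [ 1.  -0.6  0. ] gap 0.022 0.7
grasp in supply frame mm [-87.1  -1.3  91.9] supply yaw deg -3.04
M [-0.3  -0.21  0.08] ff 0.697196233777504 jt [ -0.9 -62.  -14.2 -21.6  -0.5  -0.1  -0.6]
t 24.95 tcp [0.5366 0.0645 0.2465] yaw -179.36 tilt [ 0. -0. -1.] q [ 0.35  0.63 -0.81  1.9   0.59  0.86  0.82] F [ 1.3 -0.3  0.2] gap 0.0219 0.4
grasp in supply frame mm [-87.5   0.9  91.8] supply yaw deg -3.04
M [-0.18 -0.17  0.04] ff 0.4250367544591427 jt [ -0.6 -62.1 -13.7 -21.8  -0.4  -0.1  -0.6]
t 25.15 tcp [0.5364 0.0666 0.2464] yaw 178.37 tilt [-0.  0. -1.] q [ 0.34  0.62 -0.8   1.9   0.58  0.86  0.78] F [ 0.1 -0.9 -0.9] gap 0.0221 0.2
grasp in supply frame mm [-87.8   3.   91.7] supply yaw deg -3.04
M [-0.02 -0.03 -0.07] ff 0.19276445265859365 jt [ -0.3 -62.2 -13.3 -22.1  -0.2  -0.1  -0.6]
```

```bash
python3 -m jog '0 0.002 0 0.04 0.024;0 0 0 0 0.024' >/dev/null; python3 st.py;python3 -m jog '0 0.002 0 0.04 0.026;0 0 0 0 0.026' >/dev/null; python3 st.py;python3 -m jog '0 0.002 0 0.04 0.026;0 0 0 0 0.026' >/dev/null; python3 st.py
```

```text
t 25.35 tcp [0.5364 0.0686 0.2464] yaw 176.1 tilt [-0.  0. -1.] q [ 0.33  0.62 -0.79  1.9   0.58  0.86  0.75] F [0.6 0.6 0.2] gap 0.0243 0.1
grasp in supply frame mm [-87.9   5.   91.7] supply yaw deg -3.04
M [-0.05 -0.01  0.  ] ff 0.07409638026729226 jt [ -0.2 -62.3 -12.9 -22.3  -0.1  -0.1  -0.6]
t 25.55 tcp [0.5365 0.0707 0.2464] yaw 173.82 tilt [-0.  0. -1.] q [ 0.32  0.62 -0.78  1.9   0.57  0.85  0.71] F [ 0.6  0.2 -0.2] gap 0.0256 0.0
grasp in supply frame mm [-87.9   7.1  91.7] supply yaw deg -3.04
M [0.05 0.04 0.03] ff 0.0004703574113129605 jt [ -0.1 -62.3 -12.6 -22.3  -0.1  -0.1  -0.6]
t 25.75 tcp [0.5368 0.0726 0.2464] yaw 171.53 tilt [-0.  0. -1.] q [ 0.31  0.62 -0.77  1.9   0.56  0.85  0.67] F [ 0.4  0.1 -0.6] gap 0.026 0.0
grasp in supply frame mm [-87.7   9.   91.7] supply yaw deg -3.04
M [ 0.01 -0.01 -0.  ] ff 0.0 jt [  0.  -62.3 -12.3 -22.2  -0.1  -0.   -0.6]
```

```bash
python3 -m jog '0 0.002 0 0 0.026;0 0 0 0 0.026' >/dev/null; python3 st.py;python3 -m jog '0 0.0005 0 0.04 0.026;0 0 0 0 0.03;0 0 -0.03 0 0.03;0 0 -0.04 0 0.03;0 0 -0.05 0 0.03;0 -0.03 0 0 0.03;0 -0.04 0 0 0.03;0 -0.04 0 0 0.03;0 0 0 0 0.03' >/dev/null; python3 st.py
python3 - <<'E'
from h import *
P=np.load("P.npy")
b=ctrl.get_image("side")
best=[]
for r in ctrl.regions_of(b,"selector")[:1]:
    m=r["mask"];print(round(r["score"],2),r["rect"],m.sum())
    for th in np.arange(-65,66,2.5):
        t=np.radians(th);u=np.array([-np.cos(t),np.sin(t)]);n=np.array([u[1],-u[0]])
        im=np.zeros(m.shape,np.uint8);pts=[]
        for z in(.065,.087):
            for rr in(0,.05):
                for w in(-.006,.006):
                    q=np.array([-.043,0])+u*rr+n*w;pts.append([*q,z])
        cv2.fillConvexPoly(im,cv2.convexHull(proj(b,S(P,pts)).round().astype(np.int32)),1)
        c=[[-.043+.0165*np.cos(a),.0165*np.sin(a),z] for a in np.linspace(0,6.28,24) for z in(.062,.09)]
        cv2.fillConvexPoly(im,cv2.convexHull(proj(b,S(P,c)).round().astype(np.int32)),1)
        best.append(((im.astype(bool)&m).sum()/(im.astype(bool)|m).sum(),th))
print(sorted(best)[-4:])
print([(r["rect"],round(r["score"],2)) for r in ctrl.regions_of(b,"stay_foot")[:1]],[(r["rect"],round(r["score"],2)) for r in ctrl.regions_of(b,"guard")[:1]])
for o in("bench_timer","tips_blue","pen"): print(o,[r["rect"] for r in ctrl.regions_of(b,o)[:1]])
E
```

```text
t 25.95 tcp [0.5372 0.0746 0.2464] yaw 171.52 tilt [ 0.  0. -1.] q [ 0.3   0.62 -0.77  1.9   0.56  0.85  0.67] F [-0.5 -1.   0.5] gap 0.0257 0.0
grasp in supply frame mm [-87.4  11.   91.7] supply yaw deg -3.04
M [-0.04  0.03  0.03] ff 0.0 jt [  0.1 -62.4 -12.5 -22.3   0.    0.   -0. ]
t 26.85 tcp [ 0.5157 -0.0393  0.3657] yaw 168.76 tilt [-0.002 -0.004 -1.   ] q [ 0.61  0.43 -0.86  1.83  0.38  1.05  0.98] F [ 0.7 -0.5  0.3] gap 0.0301 0.0
grasp in supply frame mm [-103.1 -104.4  211. ] supply yaw deg -3.04
M [ 0.03 -0.03  0.  ] ff 0.0 jt [  1.1 -54.6 -10.7 -28.   -0.1   0.    1.3]
0.87 [240.7, 211.7, 20.8, 25.6] 320
[(np.float64(0.7402912621359223), np.float64(17.5)), (np.float64(0.7761557177615572), np.float64(10.0)), (np.float64(0.7794117647058824), np.float64(15.0)), (np.float64(0.7901234567901234), np.float64(12.5))]
[([395.4, 191.1, 9.1, 45.1], 0.72)] [([173.8, 121.3, 92.3, 111.8], 0.58)]
bench_timer [[158.4, 253.6, 40.2, 44.5]]
tips_blue [[305.0, 168.3, 60.0, 61.7]]
pen [[395.7, 191.3, 7.2, 48.9]]
```

```bash
python3 -m jog '0 0 0 0 0.03;0 0 0 0 0.03;0 0 0 0 0.03' | head -1; python3 -c "
from workcell import ctrl
print(ctrl.close_job())"
```

```text
time_s: 27.5
the job is handed in; nothing more can be done
None
```

Handed in at 27.5 s: the guard stands propped on its stay and let go, the selector is three clicks clockwise from its anticlockwise stop (12.5° left of front), and the timer, tip box and pen show no real shift in the last side picture; the first push at the third click jammed at up to 23 N, so I lifted off, lined up with the lever and completed it with light pushes.

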